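# Clear the feeder hatch and hold it at its mark

### The arm

A 6-joint arm with a two-finger parallel gripper is mounted at the origin on the work surface. World frame = base frame: x ahead of the robot, y to its left, z up, the work surface at z = 0. Lengths are in m, angles in rad, forces in N, time in s.
With the tool pointing down it reaches from about 0.325 to 0.775 m from the base axis. Payload 9.3 kg.
Tool frame: the origin (TCP) lies at the very end of the fingers, on their centre line; the grasp point (between the pads) lies behind it (bot.hold_point_z is the x of the grasp point in the tool frame, in m); x points along the fingers, y is the direction in which the jaws open and shut, and the axes are right-handed (so a half turn about x gives the same grasp; the last joint's range is limited). The gripper opens to 85 mm and grips with 20 to 120 N. Pads are 22 mm wide; open, the fingers measure 114 mm over their backs; the gripper's body (76 mm by 85 mm) begins 54 mm behind the grasp point. The pads swing forward as they close: fully open they stand 13 mm farther back than shut.
Start: joints at [1.06, 0.259, 0.021, 1.334, 0, 1.418], TCP at [0.193, 0.515, 0.231] pointing down, gripper open.
Joint ranges: [-3.04, 3.04], [-0.91, 1.82], [-1.04, 1.36], [-1.92, 1.95], [-1.52, 1.45], [-3.14, 3.14]. Speed limits (rad/s): [2.22, 2.22, 2.79, 3.14, 3.14, 3.14].

### API

Orientations are given as a unit quaternion [w, x, y, z].
In Python, from station import readout, cams, job, finder, bot gives the robot as it stands.
- The arm moves only by the tool arm_command, never from a script. Its argument "targets" is a list of rows, each an object with "offset": the shift along the tool's x, y, z in m, a list of three; "roll": the turn about the tool's x in rad. In form: [{"offset": [tx, ty, tz], "roll": roll}, ...]. A call has 1 to 5 rows; each row is the pose to reach, as a shift and turn from the pose commanded when the call began, along the tool's axes at that moment; what a row does not reach only later rows make up. A row lasts 1/12 s, in which the tool goes at most 41.7 mm and 7.16 degrees, less where a joint would pass 70% of its speed; a pose out of reach is approached as far as the arm can. A call with a gripper value outside its range is refused whole. "hand" is the closure in counts, from 0 (fully open) to 255 (shut), set as the call begins (left out, the last holds). The fingers move at their own pace and stop on an object; the grip force is fixed at half the most. Time passes only in rows, so rows that repeat a pose let the fingers close. It gives the time, the measured TCP pose, the force and the opening at its end, in the units of the state.
- readout.get_obs(): the state, without advancing time (a new reading comes with each control period).
- cams.capture(name): name is "scene" or "top"; returns (picture, depth): 420x560x3 uint8, red, green, blue; 420x560 float32, m along the optical axis (not along the pixel's ray), 0 where there is no reading.
- cams.calibration(name): a dict with "K" (3x3 intrinsics, pixels), "pose" (4x4, takes a point from camera to world coordinates). Camera axes: x right, y down, z forward; pixel columns grow to the right and rows downward; lengths in m; the calibration is good to about 2 mm. A picture is of the moment at which its call begins. calibration takes no time and is no camera call.
- job.sign_off(): hands the job in, once; it reports no verdict.
Trained networks look in the newest picture that a camera, given by its name, has taken for a name from the list of things; names that differ only in an ending like _2 or _b are one class to them, and where a whole thing is asked for, a point or a joint stands for the part that bears it (a point fixed in the world has none). Each returns a list of dicts, best first, with "confidence" (0 to 1); they miss things now and then, are a little off and sometimes report something else, mostly with a low value. They report only what shows in the picture. A call takes as long as a camera call. They do not tell look-alikes from the thing itself.
- finder.look_for(camera, name): "at" ([x, y, z] in m, in world coordinates, good to about 4 mm: the middle of the surface that is visible of it).
- finder.trace(camera, name): "pixels" (420x560 bool, what is visible of it).
- finder.place_of(camera, name): "at" ([x, y, z] in m, in world coordinates, good to about 4 mm: a listed point, or the origin of a listed thing).
The state is a dict: "time": time; "joint_pos": joint angles; "qvel": joint speeds; "tau": joint torques, N m; "position": TCP position; "orientation": TCP orientation; "wrist_force": force on the tool from outside, world axes, zero at the start; "torque": the same for the moment, N m; "gripper_width": opening from 0.0 (shut) to 1.0 (fully open).
Only numpy, scipy, OpenCV 4.12 (cv2) and the standard library are available. Lean on these libraries where they do the work, as an engineer would, in place of code of your own. Each camera call takes 0.05 s, during which the arm holds its last target.

### The job

Using the scraper, not the fingers, wipe the four stone chips off the closed hatch of the sample feeder into the metal tray on its side, then set the scraper back down on the blue mat and let go of it. After that lift the hatch until its yellow side edge lines up with the red pointer, and finish while still holding it there with the gripper, steady: it falls shut if let go, and nothing else may prop it up. Do not lift the hatch while a chip lies on it, do not shift the red pointer, and leave the other things on the bench where they are.

Things in the scene. Friction and masses are not known exactly. Their poses are not given: they have to be found in the camera images.
- feeder: Sample feeder, a fixed white bench box 210 (x) x 230 (y) x 115 mm high, with a blue drive box behind it (to x = +155 mm). Origin: centre of the white box's underside, on the bench; x points from the front (bar side, facing the robot) to the hinge side, y to the pointer's side (left seen from the robot), z up. The hatch's hinge axis is parallel to y at x = +85, z = 119 mm.
- hatch (a joint): Hatch angle, rad: 0 = shut and level, grows as the front swings up, stop at 1.5. An aluminium plate 8 mm thick, about 0.5 kg, on a free hinge: it falls shut when let go. Shut, its flat top lies in the feeder's frame at z = 123 mm, x = -90 to +85, y = -118 to +118 mm. A yellow stripe runs along its side edge beside the pointer.
- hatch_bar (a point): Middle of the hatch's grip bar: black, round, 12 mm thick, parallel to the hinge, 225 mm from its axis, in the plate's plane; when shut it is 44 mm clear of the hatch's front edge, 119 mm above the bench. 120 mm are free between its side arms. Can be pinched from above, fingers on its front and rear; it turns between them as the hatch swings. Axes: the hatch's (the feeder's when shut).
- pointer (a joint): Angle of the red pointer, rad, about the hatch's hinge axis, same zero and sense: the hatch is at its mark when hatch equals pointer. Set between 0.55 and 1.0; it stays by friction and must not be shifted.
- pointer_tip (a point): Tip of the red pointer, a flat bar 7 x 4 mm from the hinge axis to 115 mm from it, 128 mm from the feeder's middle on the y+ side, beside a white scale disc (radius 55 mm about the hinge axis). At its mark it rises to about 0.18-0.22 m above the bench. Axes: the pointer's, x along it.
- tray (a point): Centre of the inner floor of the open aluminium tray fixed to the feeder's y- side, 4 mm above the bench; axes as the feeder's. 190 (x) x 130 (y) mm outside, walls 4 mm thick and 75 mm high: the rim is 48 mm below the hatch's top. What is pushed over the hatch's y- edge drops into it.
- chip1_mid (a point): Centre of one of four loose reddish-brown stone chips, about 21 x 20 x 13 mm, 12 g, which start on the hatch, within 32 mm of the feeder's x = 0 and between y = -82 and +36 mm of it.
- chip2_mid (a point): Centre of one of four loose reddish-brown stone chips, about 21 x 20 x 13 mm, 12 g, which start on the hatch, within 32 mm of the feeder's x = 0 and between y = -82 and +36 mm of it.
- chip3_mid (a point): Centre of one of four loose reddish-brown stone chips, about 21 x 20 x 13 mm, 12 g, which start on the hatch, within 32 mm of the feeder's x = 0 and between y = -82 and +36 mm of it.
- chip4_mid (a point): Centre of one of four loose reddish-brown stone chips, about 21 x 20 x 13 mm, 12 g, which start on the hatch, within 32 mm of the feeder's x = 0 and between y = -82 and +36 mm of it.
- scraper_grip (a point): Grip point in the wooden handle of the scraper, 50 mm above its sole. The scraper stands sole down on the mat: orange block with black rubber sole, 130 (x) x 32 (y) x 22 mm, and on it an upright handle 70 (x) x 22 (y) mm, up to 75 mm above the sole; about 0.16 kg. Pinch the handle across its 22 mm (y). The long sole edge (along x) wipes.
- scraper: The scraper as a whole; origin at the centre of the sole, axes as scraper_grip.
- mat: Blue mat fixed to the bench, 200 (x) x 140 (y) x 4 mm; origin at the centre of its underside, on the bench.
- bottle: Bystander: amber glass bottle, radius 32, 160 mm high, origin under its centre.
- crucible: Bystander: white ceramic crucible, radius 30, 50 mm high, origin under its centre.
- beaker: Bystander: glass beaker, radius 35, 90 mm high, origin under its centre.
- jar: Bystander: white jar with a red cap, radius 34, 90 mm high, origin under its centre.
- weight: Bystander: brass balance weight, radius 20, 47 mm high, origin under its centre.
- driver: Bystander: screwdriver lying flat on the bench near the robot.
Things that resemble listed ones, but are neither listed nor needed, are in the scene too. Leave any pink or white look-alike of the scraper alone.

How it is judged:
By the outcome, as a careful person would: the job done as asked, in the order asked, and still so for the second after the job is handed in, while the arm keeps its last pose, push and grip.
It also fails if it takes over 64 s, if anything falls off the work surface, if the arm or the gripper's body presses on something with over 40 N, if the wrist force passes 120 N, or if a joint passes its speed limit or range.

## Working session

There is one attempt and no reset: what is moved stays moved. The work goes in short steps, Python scripts to look and compute and a tool call to move; the robot and the scene stay as the last step left them, time stands still between calls to the robot, and variables do not carry over. Pictures are saved under pics/ and viewed, and the job is handed in when it is done.

Besides the shell and the picture viewer there is one more tool, called by a JSON object that holds its "op" and its "data", one argument or row to a line. arm_command: Moves the arm, as the interface text tells. Its arguments: {"type":"object","properties":{"targets":{"type":"array","items":{"type":"object","properties":{"offset":{"type":"array","items":{"type":"number"}},"roll":{"type":"number"}}}},"hand":{"type":"number"}},"required":["targets"]}

```bash
ls; mkdir -p pics
cat > h.py <<'E'
import numpy as np, cv2
from station import readout, cams, job, finder, bot
def snap(name,fn):
    p,d=cams.capture(name); cv2.imwrite('pics/'+fn,cv2.cvtColor(p,cv2.COLOR_RGB2BGR)); return p,d
def cloud(name,d):
    c=cams.calibration(name);K=c['K'];T=c['pose']
    v,u=np.mgrid[0:d.shape[0],0:d.shape[1]]
    P=np.stack([(u-K[0,2])/K[0,0]*d,(v-K[1,2])/K[1,1]*d,d],-1)
    return P@T[:3,:3].T+T[:3,3]
E
python3 - <<'E'
from h import *
np.set_printoptions(precision=4,suppress=True)
print(readout.get_obs(), bot.hold_point_z, [a for a in dir(bot) if a[0]!='_'])
for c in ('scene','top'):
    p,d=snap(c,c+'0.png'); np.save(c+'0.npy',d)
    for n in (['feeder','pointer_tip','hatch_bar','tray','scraper_grip','scraper','mat','chip1_mid'] ):
        print(c,n,[(np.round(r['at'],4).tolist(),round(r['confidence'],2)) for r in finder.place_of(c,n)][:6])
E
```

```text
pics
{'time': 0.0, 'joint_pos': array([ 1.0604,  0.2592,  0.0207,  1.3337, -0.    ,  1.4182]), 'qvel': array([ 0.0024,  0.0017, -0.0009,  0.0015,  0.    ,  0.0029]), 'tau': array([ -0.0019, -55.5643,  34.4532,   0.0137,  -0.0002,   0.    ]), 'position': array([0.1925, 0.5149, 0.2307]), 'orientation': array([ 0.6957,  0.1254,  0.696 , -0.1263]), 'wrist_force': array([ 0.0364, -0.73  , -0.0681]), 'torque': array([ 0.0157, -0.0243, -0.0368]), 'gripper_width': 1.0015221335255517} -0.0187 ['MotionError', 'hold_point_z']
scene feeder [([0.5993, -0.0472, -0.0004], 0.78)]
scene pointer_tip [([0.604, 0.0859, 0.1913], 0.68)]
scene hatch_bar [([0.4665, -0.0439, 0.1226], 0.88)]
scene tray [([0.6008, -0.2242, 0.0046], 0.92)]
scene scraper_grip [([0.3428, 0.048, 0.0455], 0.83), ([0.2517, 0.3636, 0.0527], 0.79), ([0.4269, 0.5082, 0.0472], 0.69), ([0.4604, 0.274, 0.0568], 0.59)]
scene scraper [([0.3371, 0.0463, 0.0038], 0.95), ([0.3377, 0.6578, -0.0016], 0.88), ([0.4614, 0.2691, 0.0021], 0.75), ([0.2573, 0.3629, 0.0031], 0.74), ([0.4295, 0.514, 0.0013], 0.67), ([0.4611, -0.0423, 0.1203], 0.36)]
scen
[... 178 characters left out ...]
6002, -0.0392, 0.0006], 0.66)]
top pointer_tip [([0.6034, 0.0846, 0.1901], 0.53)]
top hatch_bar [([0.4629, -0.0432, 0.1187], 0.9), ([0.6027, 0.0835, 0.1935], 0.62)]
top tray [([0.6002, -0.2238, 0.0026], 0.89)]
top scraper_grip [([0.4269, 0.5065, 0.0496], 0.71), ([0.3359, 0.6563, 0.0506], 0.68), ([0.475, 0.2987, 0.0035], 0.62), ([0.2588, 0.3609, 0.0504], 0.6)]
top scraper [([0.4557, 0.2748, 0.0051], 0.96), ([0.4274, 0.5094, -0.0018], 0.94), ([0.3374, 0.6577, -0.0005], 0.8), ([0.2514, 0.359, 0.002], 0.77), ([0.3387, 0.05, 0.0012], 0.69), ([0.4565, 0.2739, 0.0543], 0.32)]
top mat [([0.4771, 0.2973, 0.0025], 0.57)]
top chip1_mid [([0.3649, -0.32, 0.0011], 0.6), ([0.5893, -0.0254, 0.1339], 0.46)]
```

View pics/scene0.png

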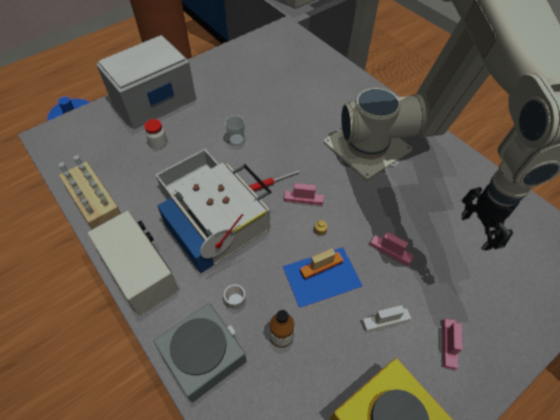

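View pics/top0.png

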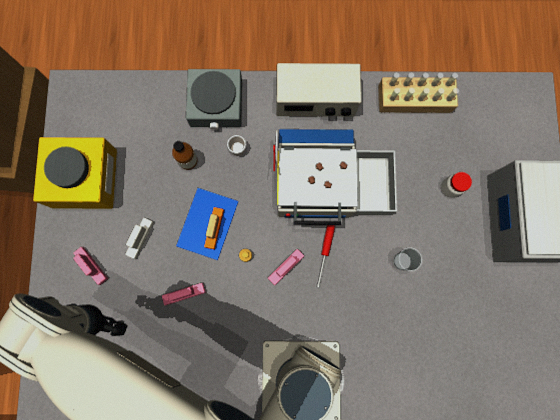

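The scene view shows the orange scraper on the blue mat at about (322,263), chips on the hatch at about (195-225,185-202) and the red pointer at (230,230). In the top view the scraper is at (213,228) and the chips at (311-344,165-184). Next I'll measure them from depth and colour.

Run:
```python
from h import *
np.set_printoptions(precision=4,suppress=True)
for c in ('top','scene'):
    p=cv2.cvtColor(cv2.imread(f'pics/{c}0.png'),cv2.COLOR_BGR2RGB); d=np.load(c+'0.npy'); P=cloud(c,d)
    hsv=cv2.cvtColor(p,cv2.COLOR_RGB2HSV); H,S,V=[hsv[...,i].astype(int) for i in range(3)]
    X,Y,Z=P[...,0],P[...,1],P[...,2]
    # hatch plate
    m=(abs(Z-.123)<.008)&(abs(X-.6)<.13)&(abs(Y+.04)<.16)&(V>120)&(S<60)
    r=cv2.minAreaRect(P[m][:,:2].astype(np.float32)*1000); print(c,'hatch',r,Z[m].mean(), m.sum())
    m=(Z>.125)&(Z<.15)&(abs(X-.6)<.1)&(abs(Y+.04)<.12)&(S>60)
    n,l,st,ce=cv2.connectedComponentsWithStats(m.astype(np.uint8))
    for i in range(1,n):
        if st[i,4]>5: print(' chip',ce[i],st[i,4],P[l==i].mean(0))
    m=(H>5)&(H<28)&(S>90)&(abs(X-.46)<.1)&(abs(Y-.28)<.1)&(Z>.008)
    for lo,hi in ((.008,.04),(.065,.09)):
        q=m&(Z>lo)&(Z<hi); print(' scr',q.sum(),P[q].mean(0),cv2.minAreaRect(P[q][:,:2].astype(np.float32)*1000))
    m=(H>105)&(H<125)&(S>150)&(abs(X-.47)<.15)&(abs(Y-.29)<.15)
    print(' mat',cv2.minAreaRect(P[m][:,:2].astype(np.float32)*1000))
    m=((H<6)|(H>174))&(S>150)&(Z>.1)&(abs(X-.65)<.12)&(abs(Y-.08)<.04)
    q=P[m]; print(' ptr',m.sum(), q[np.argsort(q[:,0])][:60:2] if m.sum() else '')
    for n in ('tray','feeder','hatch','pointer','hatch_bar'):
        print(n,[(np.round(r['at'],4).tolist(),round(r['confidence'],2)) for r in finder.look_for(c,n)][:2])
```

```text
top hatch ((599.7099609375, -42.862220764160156), (208.90647888183594, 233.4216766357422), 0.30767443776130676) 0.12231736526509493 4357
 chip [318.7838 166.1622] 37 [ 0.6267 -0.0461  0.1343]
 chip [343.0625 164.9688] 32 [ 0.6309 -0.1178  0.1336]
 chip [311.2353 179.5   ] 34 [ 0.5861 -0.0236  0.1345]
 chip [327.3333 184.25  ] 36 [ 0.5721 -0.0706  0.1343]
 scr 278 [0.4442 0.2625 0.0258] ((441.5501403808594, 229.64300537109375), (124.05580139160156, 139.8651885986328), 78.21124267578125)
 scr 145 [0.457  0.2723 0.0775] ((457.595458984375, 273.1594543457031), (19.157901763916016, 69.57820129394531), 78.53177642822266)
 mat ((474.318603515625, 297.5409851074219), (139.9171600341797, 198.624755859375), 71.96580505371094)
 ptr 38 [[0.5985 0.0859 0.193 ]
 [0.5993 0.0887 0.2009]
 [0.6032 0.0859 0.1971]
 [0.6079 0.0888 0.1903]
 [0.6126 0.086  0.1839]
 [0.6163 0.0888 0.1811]
 [0.6231 0.086  0.178 ]
 [0.6308 0.0861 0.1717]
 [0.6384 0.0861 0.1659]
 [0.6475 0.0861 0.1554]
 [0.655  0.0862 0.1506]
 [0.6618 0.0862 0.1484]
 [0.6722 0.0863 0.1345]
 [0.6767 0.0893 0.1198]
 [0.6788 0.0863 0.1329]
 [0.68
[... 1297 characters left out ...]
63 0.1366]
 [0.672  0.0866 0.14  ]
 [0.6754 0.0864 0.138 ]
 [0.6775 0.0884 0.1319]
 [0.6799 0.0871 0.1326]
 [0.6811 0.0885 0.1303]
 [0.6822 0.0896 0.1274]
 [0.6847 0.0886 0.1287]
 [0.6854 0.085  0.13  ]
 [0.6875 0.0868 0.1236]
 [0.689  0.0891 0.1229]
 [0.69   0.0898 0.1193]
 [0.6918 0.0902 0.1327]
 [0.6927 0.0892 0.1213]
 [0.6937 0.0902 0.1181]
 [0.6949 0.0892 0.1291]
 [0.6958 0.0897 0.1252]
 [0.6981 0.0885 0.126 ]]
tray [([0.6295, -0.031, 0.1124], 0.93)]
feeder [([0.6067, -0.4581, 0.0599], 0.74), ([0.6324, -0.0367, 0.111], 0.56)]
hatch [([0.5958, -0.0317, 0.1204], 0.74)]
pointer [([0.6583, 0.0882, 0.1506], 0.65)]
hatch_bar [([0.593, -0.036, 0.1227], 0.78), ([0.6061, -0.4607, 0.0589], 0.63)]
```

```bash
cat >> h.py <<'E'
from scipy.spatial.transform import Rotation as Ro
def pose():
    o=readout.get_obs(); q=o['orientation']; return o,o['position'],Ro.from_quat([q[1],q[2],q[3],q[0]]).as_matrix()
def go(target,jaw):
    """offset/roll to put TCP at target pointing down, jaw axis along angle jaw (world, rad, mod pi)"""
    o,p,R=pose(); off=R.T@(np.array(target)-p); y=np.array([np.cos(jaw),np.sin(jaw),0]); yy=R.T@y
    r=np.arctan2(yy[2],yy[1]); rs=[r,(r+2*np.pi)%(2*np.pi)-np.pi]
    print('t',round(o['time'],2),'pos',p.round(4),'x',R[:,0].round(3),'y',R[:,1].round(3),'z',R[:,2].round(3),'j6',o['joint_pos'].round(2))
    print('offset',off.round(4),'dist',np.linalg.norm(off).round(3),'roll opts',np.round(rs,3),'F',o['wrist_force'].round(1),'w',round(o['gripper_width'],3))
E
python3 -c "
from h import *
go([.46,.2745,.14],np.pi/2-.2007); go([.46,.2745,.0357],np.pi/2-.2007)"
```

```text
t 1.4 pos [0.1926 0.5152 0.2313] x [-0.  0. -1.] y [0.35  0.937 0.   ] z [ 0.937 -0.35  -0.   ] j6 [1.06 0.26 0.02 1.33 0.   1.42]
offset [ 0.0913 -0.1318  0.3347] dist 0.371 roll opts [-0.157  2.985] F [0.6 0.4 0.1] w 0.999
t 1.4 pos [0.1926 0.5152 0.2313] x [-0.  0. -1.] y [0.35  0.937 0.   ] z [ 0.937 -0.35  -0.   ] j6 [1.06 0.26 0.02 1.33 0.   1.42]
offset [ 0.1956 -0.1318  0.3347] dist 0.409 roll opts [-0.157  2.985] F [0.6 0.4 0.1] w 0.999
```

{"op": "arm_command", "data": {
  "targets": [
    {"offset": [0.008,-0.0135,0.035],"roll": -0.016},
    {"offset": [0.016,-0.027,0.07],"roll": -0.05},
    {"offset": [0.025,-0.041,0.105],"roll": -0.08},
    {"offset": [0.034,-0.055,0.14],"roll": -0.12},
    {"offset": [0.043,-0.069,0.175],"roll": -0.157}
  ],
  "hand": 0
}}

```text
time: 1.82
position: [0.3333, 0.388, 0.188]
orientation: [0.704, 0.07, 0.704, -0.07]
wrist_force: [0.8, 0.0, 0.6]
gripper_width: 1.0
```

{"op": "arm_command", "data": {
  "targets": [
    {"offset": [0.01,-0.02,0.033],"roll": 0},
    {"offset": [0.02,-0.0385,0.066],"roll": 0},
    {"offset": [0.03,-0.058,0.1],"roll": 0},
    {"offset": [0.04,-0.078,0.134],"roll": 0},
    {"offset": [0.049,-0.087,0.149],"roll": 0}
  ]
}}

```text
time: 2.23
position: [0.464, 0.2715, 0.1387]
orientation: [0.704, 0.072, 0.703, -0.072]
wrist_force: [-0.6, 0.1, -0.4]
gripper_width: 1.0
```

```bash
python3 -c "
from h import *
go([.46,.2745,.036],np.pi/2-.2007)
snap('scene','s1.png');snap('top','t1.png')"
```

```text
t 2.23 pos [0.464  0.2715 0.1387] x [ 0.001 -0.001 -1.   ] y [ 0.202  0.979 -0.   ] z [ 0.979 -0.202  0.001] j6 [ 0.37  0.28 -0.19  1.1  -0.    0.58]
offset [ 0.1027  0.0022 -0.0047] dist 0.103 roll opts [-3.000e-03  3.139e+00] F [-0.6  0.1 -0.4] w 1.0
```

{"op": "arm_command", "data": {
  "targets": [
    {"offset": [0.03,0.002,-0.0045],"roll": 0},
    {"offset": [0.06,0.002,-0.0045],"roll": 0},
    {"offset": [0.085,0.002,-0.0045],"roll": 0},
    {"offset": [0.1025,0.002,-0.0045],"roll": 0},
    {"offset": [0.1025,0.002,-0.0045],"roll": 0}
  ]
}}

```text
time: 2.75
position: [0.4546, 0.2769, 0.0339]
orientation: [0.702, 0.07, 0.705, -0.071]
wrist_force: [-0.5, -0.3, -0.4]
gripper_width: 1.005
```

{"op": "arm_command", "data": {
  "targets": [
    {"offset": [0,0,0],"roll": 0},
    {"offset": [0,0,0],"roll": 0},
    {"offset": [0,0,0],"roll": 0},
    {"offset": [0,0,0],"roll": 0},
    {"offset": [0,0,0],"roll": 0}
  ],
  "hand": 255
}}

```text
time: 3.17
position: [0.4575, 0.2773, 0.0378]
orientation: [0.704, 0.071, 0.703, -0.071]
wrist_force: [0.2, -1.4, 0.9]
gripper_width: 0.298
```

{"op": "arm_command", "data": {
  "targets": [
    {"offset": [0,0,0],"roll": 0},
    {"offset": [0,0,0],"roll": 0},
    {"offset": [-0.002,0,0],"roll": 0},
    {"offset": [-0.01,0,0],"roll": 0},
    {"offset": [-0.02,0,0],"roll": 0}
  ]
}}

```text
time: 3.58
position: [0.4566, 0.2769, 0.0569]
orientation: [0.703, 0.071, 0.704, -0.071]
wrist_force: [-0.5, -0.2, -1.0]
gripper_width: 0.252
```

```bash
python3 -c "
from h import *
go([.46,.2745,.26],np.pi/2)
snap('scene','s2.png');snap('top','t2.png')
a=cv2.imread('pics/s2.png')[200:320,240:420]; b=cv2.imread('pics/t2.png')[170:290,140:320]
cv2.imwrite('pics/c2.png',cv2.resize(np.hstack([a,b]),None,fx=2.2,fy=2.2))"
```

```text
t 3.58 pos [0.4566 0.2769 0.0569] x [-0.001 -0.001 -1.   ] y [ 0.2    0.98  -0.001] z [ 0.98  -0.2   -0.001] j6 [ 0.39  0.34 -0.33  0.9  -0.    0.59]
offset [-0.2031 -0.0018  0.0036] dist 0.203 roll opts [-0.201  2.941] F [-0.5 -0.2 -1. ] w 0.252
```

View pics/c2.png

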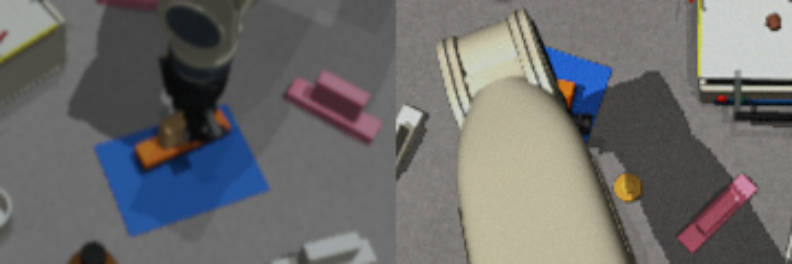

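{"op": "arm_command", "data": {
  "targets": [
    {"offset": [-0.035,0,0],"roll": -0.04},
    {"offset": [-0.075,-0.01,0.005],"roll": -0.08},
    {"offset": [-0.115,-0.022,0.013],"roll": -0.12},
    {"offset": [-0.155,-0.032,0.018],"roll": -0.16},
    {"offset": [-0.19,-0.045,0.028],"roll": -0.201}
  ]
}}

```text
time: 4.1
position: [0.4749, 0.2273, 0.2497]
orientation: [0.708, -0.001, 0.707, 0.001]
wrist_force: [0.8, 1.5, -1.8]
gripper_width: 0.246
```

{"op": "arm_command", "data": {
  "targets": [
    {"offset": [-0.02,-0.02,0.015],"roll": 0},
    {"offset": [-0.035,-0.05,0.035],"roll": 0},
    {"offset": [-0.035,-0.08,0.06],"roll": 0},
    {"offset": [-0.035,-0.11,0.085],"roll": 0},
    {"offset": [-0.035,-0.14,0.11],"roll": 0}
  ]
}}

```text
time: 4.52
position: [0.5863, 0.086, 0.2825]
orientation: [0.708, -0.0, 0.707, 0.0]
wrist_force: [0.4, 1.3, -2.0]
gripper_width: 0.253
```

```bash
python3 -c "
from h import *
go([.6,.03,.28],np.pi/2)"
```

```text
t 4.52 pos [0.5863 0.086  0.2825] x [ 0.001  0.    -1.   ] y [-0.001  1.     0.   ] z [1.    0.001 0.001] j6 [0.   0.33 0.25 1.49 0.   0.  ]
offset [ 0.0025 -0.056   0.0136] dist 0.058 roll opts [ 1.000e-03 -3.141e+00] F [ 0.4  1.3 -2. ] w 0.253
```

{"op": "arm_command", "data": {
  "targets": [
    {"offset": [0.0,-0.03,0.007],"roll": 0},
    {"offset": [0,-0.056,0.0136],"roll": 0},
    {"offset": [0.03,-0.056,0.0136],"roll": 0},
    {"offset": [0.07,-0.056,0.0136],"roll": 0},
    {"offset": [0.1,-0.056,0.0136],"roll": 0}
  ]
}}

```text
time: 4.93
position: [0.5988, 0.0306, 0.1797]
orientation: [0.707, 0.0, 0.707, -0.0]
wrist_force: [-0.2, -0.8, -2.3]
gripper_width: 0.254
```

```bash
python3 -c "
from h import *
go([.6,.03,.159],np.pi/2)
snap('scene','s3.png');snap('top','t3.png')
a=cv2.imread('pics/s3.png')[130:260,140:320]; b=cv2.imread('pics/t3.png')[110:240,240:420]
cv2.imwrite('pics/c3.png',cv2.resize(np.hstack([a,b]),None,fx=2.2,fy=2.2))
go([.6,.03,.159],np.pi/2)"
```

```text
t 4.93 pos [0.5988 0.0306 0.1797] x [-0.  0. -1.] y [0.001 1.    0.   ] z [ 1.    -0.001 -0.   ] j6 [-0.09  0.36  0.04  1.25  0.   -0.09]
offset [ 0.0207 -0.0006  0.0012] dist 0.021 roll opts [-1.00e-03  3.14e+00] F [-0.2 -0.8 -2.3] w 0.254
t 5.03 pos [0.5965 0.0314 0.1771] x [-0.009  0.001 -1.   ] y [0.    1.    0.001] z [ 1.    -0.    -0.009] j6 [-0.09  0.36  0.04  1.25  0.   -0.09]
offset [ 0.0181 -0.0014  0.0036] dist 0.018 roll opts [-0.     3.141] F [-0.3 -0.2 -1. ] w 0.248
```

View pics/c3.png

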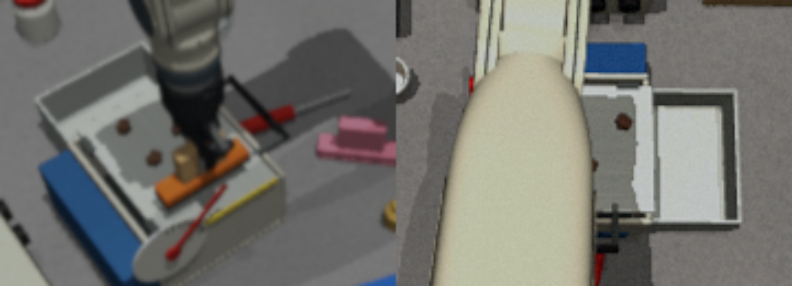

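{"op": "arm_command", "data": {
  "targets": [
    {"offset": [0.009,0,0.002],"roll": 0},
    {"offset": [0.017,0,0.002],"roll": 0},
    {"offset": [0.02,0,0.002],"roll": 0},
    {"offset": [0.02,0,0.002],"roll": 0}
  ]
}}

```text
time: 5.37
position: [0.6014, 0.0316, 0.1622]
orientation: [0.707, -0.0, 0.707, 0.0]
wrist_force: [-0.3, 0.4, -2.0]
gripper_width: 0.247
```

Run:
```python
from h import *
go([.6,.03,.156],np.pi/2)
p,d=snap('scene','s4.png'); P=cloud('scene',d)
hsv=cv2.cvtColor(p,cv2.COLOR_RGB2HSV); H,S,V=[hsv[...,i].astype(int) for i in range(3)]
X,Y,Z=P[...,0],P[...,1],P[...,2]
m=(H>4)&(H<14)&(S>190)&(V>150)&(abs(X-.6)<.1)&(abs(Y-.03)<.04)&(Z>.12)
q=P[m]; print(m.sum(), np.percentile(q,[2,50,98],axis=0).round(4))
h=(abs(X-.58)<.05)&(abs(Y+.02)<.05)&(S<30)&(Z>.11)&(Z<.135); print('hatch z',np.median(Z[h]),h.sum())
print(np.histogram(q[:,2],bins=np.arange(.12,.17,.003)))
a=p[130:260,140:320]; cv2.imwrite('pics/c4.png',cv2.resize(a[...,::-1],None,fx=4,fy=4))
```

```text
t 5.37 pos [0.6014 0.0316 0.1622] x [ 0.001 -0.    -1.   ] y [-0.  1. -0.] z [1.    0.    0.001] j6 [-0.09  0.37  0.01  1.21 -0.   -0.09]
offset [ 0.0062 -0.0016 -0.0014] dist 0.007 roll opts [ 0.    -3.141] F [-0.3  0.4 -2. ] w 0.247
52 [[0.5463 0.0239 0.148 ]
 [0.6353 0.0419 0.151 ]
 [0.668  0.0465 0.1538]]
hatch z 0.12348394836781973 168
(array([ 0,  0,  0,  0,  0,  0,  0,  0,  0, 13, 32,  6,  1,  0,  0,  0]), array([0.12 , 0.123, 0.126, 0.129, 0.132, 0.135, 0.138, 0.141, 0.144,
       0.147, 0.15 , 0.153, 0.156, 0.159, 0.162, 0.165, 0.168]))
```

View pics/c4.png

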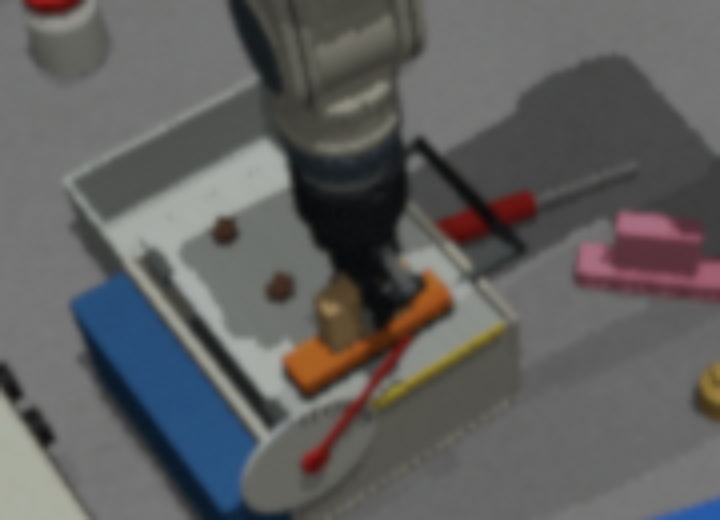

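{"op": "arm_command", "data": {
  "targets": [
    {"offset": [0.003,0,0],"roll": 0},
    {"offset": [0.005,0,-0.001],"roll": 0},
    {"offset": [0.005,-0.003,-0.001],"roll": 0},
    {"offset": [0.005,-0.012,-0.001],"roll": 0},
    {"offset": [0.005,-0.024,-0.001],"roll": 0}
  ]
}}

```text
time: 5.83
position: [0.6001, 0.0072, 0.157]
orientation: [0.707, -0.001, 0.707, 0.0]
wrist_force: [0.1, 0.4, -2.0]
gripper_width: 0.255
```

Run:
```python
from h import *
go([.6,-.155,.156],np.pi/2)
```

```text
t 5.83 pos [0.6001 0.0072 0.157 ] x [ 0. -0. -1.] y [-0.001  1.    -0.   ] z [1.    0.001 0.   ] j6 [-0.13  0.37 -0.    1.2  -0.   -0.13]
offset [ 0.001  -0.1622 -0.0004] dist 0.162 roll opts [ 1.00e-03 -3.14e+00] F [ 0.1  0.4 -2. ] w 0.255
```

{"op": "arm_command", "data": {
  "targets": [
    {"offset": [0.0005,-0.012,0],"roll": 0},
    {"offset": [0.0005,-0.025,0],"roll": 0},
    {"offset": [0.0005,-0.038,0],"roll": 0},
    {"offset": [0.0005,-0.051,0],"roll": 0},
    {"offset": [0.0005,-0.064,0],"roll": 0}
  ]
}}

```text
time: 6.25
position: [0.6001, -0.0582, 0.1564]
orientation: [0.707, 0.0, 0.707, -0.0]
wrist_force: [0.4, 0.4, -0.7]
gripper_width: 0.249
```

{"op": "arm_command", "data": {
  "targets": [
    {"offset": [0,-0.011,0],"roll": 0},
    {"offset": [0,-0.022,0],"roll": 0},
    {"offset": [0,-0.032,0],"roll": 0},
    {"offset": [0,-0.042,0],"roll": 0},
    {"offset": [0,-0.052,0],"roll": 0}
  ]
}}

```text
time: 6.67
position: [0.6002, -0.1094, 0.1564]
orientation: [0.707, -0.0, 0.707, 0.0]
wrist_force: [0.0, 1.9, 0.8]
gripper_width: 0.255
```

{"op": "arm_command", "data": {
  "targets": [
    {"offset": [0,-0.01,0],"roll": 0},
    {"offset": [0,-0.019,0],"roll": 0},
    {"offset": [0,-0.028,0],"roll": 0},
    {"offset": [0,-0.037,0],"roll": 0},
    {"offset": [0,-0.046,0],"roll": 0}
  ]
}}

```text
time: 7.08
position: [0.6002, -0.1554, 0.1563]
orientation: [0.707, -0.0, 0.707, 0.0]
wrist_force: [-0.3, 2.2, 1.1]
gripper_width: 0.25
```

Run:
```python
from h import *
p,d=snap('scene','s5.png'); 
go([.6,-.16,.156],np.pi/2)
a=p[130:260,140:320]; cv2.imwrite('pics/c5.png',cv2.resize(a[...,::-1],None,fx=4,fy=4))
```

```text
t 7.13 pos [ 0.6002 -0.1568  0.1563] x [ 0.    -0.001 -1.   ] y [ 0.001  1.    -0.001] z [ 1.    -0.001  0.   ] j6 [-0.39  0.41  0.05  1.21 -0.   -0.39]
offset [ 0.0003 -0.0032 -0.0002] dist 0.003 roll opts [-1.000e-03  3.141e+00] F [-1.  -2.4  2.2] w 0.25
```

View pics/c5.png

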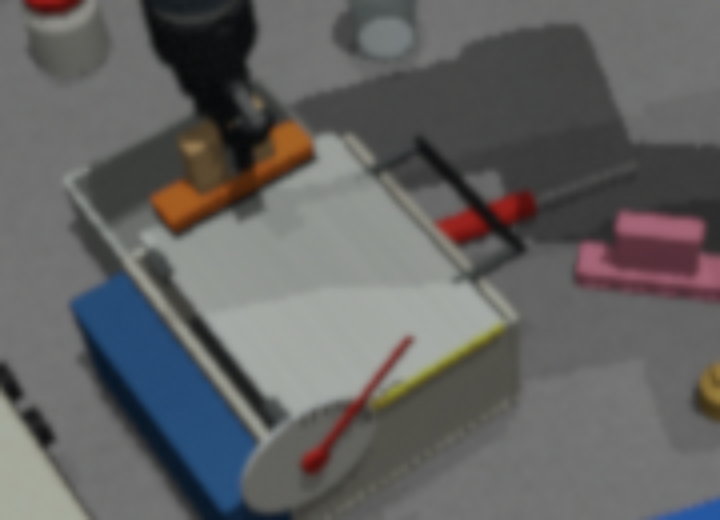

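{"op": "arm_command", "data": {
  "targets": [
    {"offset": [0,-0.008,0],"roll": 0},
    {"offset": [0,-0.016,0],"roll": 0},
    {"offset": [0,-0.018,0],"roll": 0},
    {"offset": [-0.03,-0.018,0],"roll": 0},
    {"offset": [-0.07,-0.018,0],"roll": 0}
  ]
}}

```text
time: 7.55
position: [0.5984, -0.1723, 0.2233]
orientation: [0.704, 0.001, 0.71, 0.001]
wrist_force: [1.1, -0.2, -0.9]
gripper_width: 0.249
```

{"op": "arm_command", "data": {
  "targets": [
    {"offset": [-0.035,0.01,-0.01],"roll": 0},
    {"offset": [-0.055,0.04,-0.025],"roll": 0},
    {"offset": [-0.055,0.07,-0.04],"roll": 0},
    {"offset": [-0.055,0.105,-0.055],"roll": 0},
    {"offset": [-0.055,0.14,-0.07],"roll": 0}
  ]
}}

```text
time: 7.97
position: [0.5292, -0.0318, 0.2812]
orientation: [0.707, 0.0, 0.707, -0.001]
wrist_force: [0.9, 1.0, -1.5]
gripper_width: 0.252
```

Run:
```python
from h import *
p,d=snap('scene','s6.png'); p2,d2=snap('top','t6.png')
for n in ('chip1_mid',):
  for c in ('top','scene'): print(c,[(np.round(r['at'],3).tolist(),round(r['confidence'],2)) for r in finder.place_of(c,n)])
go([.46,.2745,.28],np.pi/2-.2007)
cv2.imwrite('pics/c6.png',cv2.resize(np.hstack([p[130:260,140:320],p2[110:240,260:440]])[...,::-1],None,fx=2.2,fy=2.2))
```

```text
top [([0.589, -0.194, 0.016], 0.36)]
scene []
t 8.17 pos [ 0.5298 -0.0318  0.2816] x [ 0.    -0.001 -1.   ] y [-0.002  1.    -0.001] z [1.    0.002 0.   ] j6 [-0.22  0.22  0.09  1.44 -0.   -0.22]
offset [ 0.0013  0.3064 -0.0691] dist 0.314 roll opts [ 0.203 -2.939] F [-0.9 -0.6 -1.5] w 0.25
```

View pics/c6.png

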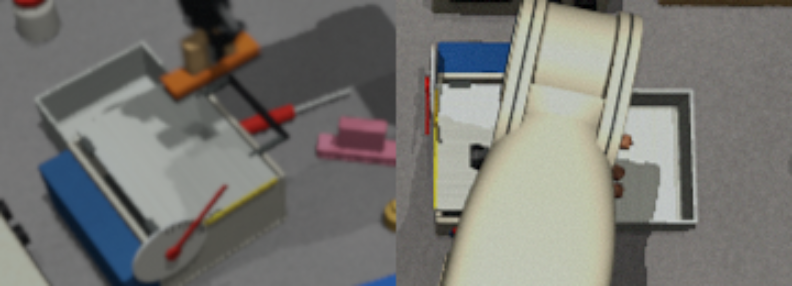

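{"op": "arm_command", "data": {
  "targets": [
    {"offset": [0,0.035,-0.008],"roll": 0.04},
    {"offset": [0,0.072,-0.016],"roll": 0.08},
    {"offset": [0,0.109,-0.025],"roll": 0.12},
    {"offset": [0,0.147,-0.034],"roll": 0.16},
    {"offset": [0,0.185,-0.043],"roll": 0.203}
  ]
}}

```text
time: 8.58
position: [0.4874, 0.1529, 0.2808]
orientation: [0.703, 0.073, 0.704, -0.073]
wrist_force: [1.7, -0.9, -1.5]
gripper_width: 0.248
```

Run:
```python
from h import *
p2,d2=snap('top','t7.png')
print([(np.round(r['at'],3).tolist(),round(r['confidence'],2)) for r in finder.place_of('top','chip1_mid')])
go([.459,.277,.1],np.pi/2-.2007)
cv2.imwrite('pics/c7.png',cv2.resize(p2[110:240,260:440][...,::-1],None,fx=4,fy=4))
```

```text
[([0.592, -0.194, 0.017], 0.57), ([0.601, -0.224, 0.0], 0.37)]
t 8.68 pos [0.4864 0.1559 0.281 ] x [-0.001  0.001 -1.   ] y [0.199 0.98  0.001] z [ 0.98  -0.199 -0.001] j6 [0.15 0.18 0.04 1.43 0.   0.35]
offset [ 0.1811  0.1131 -0.0508] dist 0.219 roll opts [-0.     3.142] F [-0.1 -0.4 -0.9] w 0.25
```

View pics/c7.png

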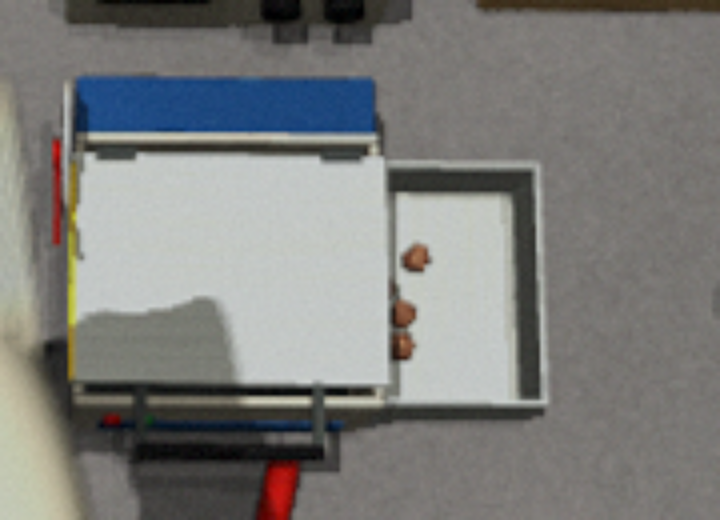

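Run:
```python
from h import *
p,d=cams.capture('top'); P=cloud('top',d)
hsv=cv2.cvtColor(p,cv2.COLOR_RGB2HSV)
for v in range(177,200):
  print(v,[(int(hsv[v,u,1]),int(P[v,u,2]*1000)) for u in range(355,366)])
```

```text
177 [(3, 122), (6, 119), (14, 6), (18, 3), (8, 1453), (4, 2), (17, 0), (78, 3), (71, 5), (130, 4), (129, 1)]
178 [(6, 124), (9, 122), (9, 8), (20, 6), (11, 8), (9, 5), (7, 0), (7, 9), (12, 9), (7, 3), (10, 5)]
179 [(8, 124), (5, 125), (14, 10), (19, 2), (11, 4), (6, 3), (6, 2), (9, 7), (11, 2), (9, 1), (14, 3)]
180 [(6, 121), (5, 122), (19, 22), (32, 2), (9, 4), (6, 2), (9, 1), (8, 2), (15, 5), (9, 3), (10, 3)]
181 [(5, 124), (7, 119), (26, 12), (74, 6), (15, 9), (7, 0), (6, 0), (8, -1), (12, 0), (10, 2), (9, 7)]
182 [(5, 126), (4, 124), (32, 21), (106, -1), (21, -3), (5, 5), (5, -1), (6, -1), (12, 2), (9, 3), (8, -1)]
183 [(4, 121), (6, 121), (23, 14), (52, 4), (22, 6), (7, 2), (9, 4), (8, 0), (13, 0), (9, -1), (13, 2)]
184 [(8, 123), (7, 124), (10, -1), (15, 10), (22, 1), (18, 18), (5, 7), (5, 0), (11, 9), (5, -2), (10, 0)]
185 [(5, 121), (5, 120), (9, 9), (23, 0), (117, 17), (98, 19), (48, 10), (12, 7), (13, 9), (6, 2), (15, -1)]
186 [(4, 119), (5, 123), (6, 5), (91, 20), (139, 21), (147, 22), (138, 17), (93, 15), (39, 14), (3, 3), (12, 5)]
187 [(5, 127), (6, 120), (9, 10), (175, 
[... 730 characters left out ...]
6, 0), (6, 0)]
194 [(4, 120), (4, 121), (7, 14), (137, 19), (144, 13), (143, 18), (162, 18), (63, -1), (11, 0), (6, 0), (5, 1)]
195 [(10, 123), (6, 126), (29, 15), (139, 21), (145, 12), (121, 13), (139, 17), (125, 16), (43, 11), (12, 5), (10, 4)]
196 [(6, 123), (7, 120), (9, 10), (141, 21), (146, 15), (122, 22), (132, 16), (154, 19), (84, 3), (11, 0), (5, 0)]
197 [(5, 124), (4, 125), (5, 3), (118, 18), (151, 19), (130, 13), (140, 15), (125, 17), (16, 8), (11, 3), (8, -3)]
198 [(6, 127), (5, 125), (2, -1), (148, 17), (126, 12), (139, 19), (149, 16), (147, 11), (8, 7), (10, 4), (9, 1)]
199 [(6, 123), (6, 120), (9, 1), (132, 9), (183, 19), (183, 11), (164, 14), (34, 0), (8, 7), (10, 4), (4, 3)]
```

{"op": "arm_command", "data": {
  "targets": [
    {"offset": [0.02,0.033,-0.015],"roll": 0},
    {"offset": [0.05,0.065,-0.03],"roll": 0},
    {"offset": [0.08,0.09,-0.045],"roll": 0},
    {"offset": [0.115,0.113,-0.051],"roll": 0},
    {"offset": [0.15,0.113,-0.051],"roll": 0}
  ]
}}

```text
time: 9.15
position: [0.461, 0.2752, 0.1304]
orientation: [0.704, 0.072, 0.703, -0.071]
wrist_force: [0.8, -0.1, -3.0]
gripper_width: 0.252
```

Run:
```python
from h import *
go([.459,.277,.039],np.pi/2-.2007)
```

```text
t 9.15 pos [0.461  0.2752 0.1304] x [ 0.002  0.001 -1.   ] y [0.2   0.98  0.002] z [ 0.98  -0.201  0.002] j6 [ 0.38  0.28 -0.21  1.08  0.    0.58]
offset [ 0.0914  0.0012 -0.0025] dist 0.091 roll opts [-1.00e-03  3.14e+00] F [ 0.8 -0.1 -3. ] w 0.252
```

{"op": "arm_command", "data": {
  "targets": [
    {"offset": [0.035,0,-0.002],"roll": 0},
    {"offset": [0.065,0,-0.002],"roll": 0},
    {"offset": [0.083,0,-0.002],"roll": 0},
    {"offset": [0.09,0,-0.002],"roll": 0},
    {"offset": [0.0925,0,-0.002],"roll": 0}
  ]
}}

```text
time: 9.57
position: [0.4583, 0.2723, 0.0376]
orientation: [0.703, 0.072, 0.704, -0.073]
wrist_force: [0.6, -0.0, 0.2]
gripper_width: 0.249
```

Run:
```python
from h import *
go([.459,.277,.039],np.pi/2-.2007)
```

```text
t 9.57 pos [0.4583 0.2723 0.0376] x [-0.002 -0.002 -1.   ] y [ 0.203  0.979 -0.002] z [ 0.979 -0.203 -0.002] j6 [ 0.38  0.36 -0.35  0.86 -0.    0.58]
offset [-0.0015  0.0047 -0.0002] dist 0.005 roll opts [-0.004  3.138] F [ 0.6 -0.   0.2] w 0.249
```

{"op": "arm_command", "data": {
  "targets": [
    {"offset": [0.001,0,0],"roll": 0},
    {"offset": [0.001,0,0],"roll": 0}
  ]
}}

```text
time: 9.73
position: [0.4592, 0.2736, 0.0387]
orientation: [0.704, 0.072, 0.703, -0.072]
wrist_force: [-0.3, 0.2, -0.4]
gripper_width: 0.255
```

{"op": "arm_command", "data": {
  "targets": [
    {"offset": [0,0,0],"roll": 0},
    {"offset": [0,0,0],"roll": 0},
    {"offset": [0,0,0],"roll": 0},
    {"offset": [0,0,0],"roll": 0},
    {"offset": [0,0,0],"roll": 0}
  ],
  "hand": 0
}}

```text
time: 10.15
position: [0.4581, 0.2739, 0.0382]
orientation: [0.704, 0.072, 0.703, -0.071]
wrist_force: [-0.6, 0.6, 0.6]
gripper_width: 0.941
```

{"op": "arm_command", "data": {
  "targets": [
    {"offset": [0,0,0],"roll": 0},
    {"offset": [-0.015,0,0],"roll": 0},
    {"offset": [-0.045,0,0],"roll": 0},
    {"offset": [-0.085,0,0],"roll": 0},
    {"offset": [-0.125,0,0],"roll": 0}
  ]
}}

```text
time: 10.57
position: [0.4572, 0.2735, 0.1637]
orientation: [0.703, 0.071, 0.704, -0.072]
wrist_force: [1.1, 0.7, 0.2]
gripper_width: 0.999
```

Run:
```python
from h import *
go([.4625,-.043,.24],0)
p,d=snap('scene','s8.png')
cv2.imwrite('pics/c8.png',cv2.resize(p[130:320,140:420][...,::-1],None,fx=2.8,fy=2.8))
```

```text
t 10.57 pos [0.4572 0.2735 0.1637] x [-0.002 -0.001 -1.   ] y [ 0.201  0.98  -0.001] z [ 0.98  -0.201 -0.002] j6 [ 0.38  0.26 -0.15  1.16  0.    0.58]
offset [-0.076  -0.3091  0.0688] dist 0.326 roll opts [ 1.368 -1.774] F [1.1 0.7 0.2] w 0.999
```

View pics/c8.png

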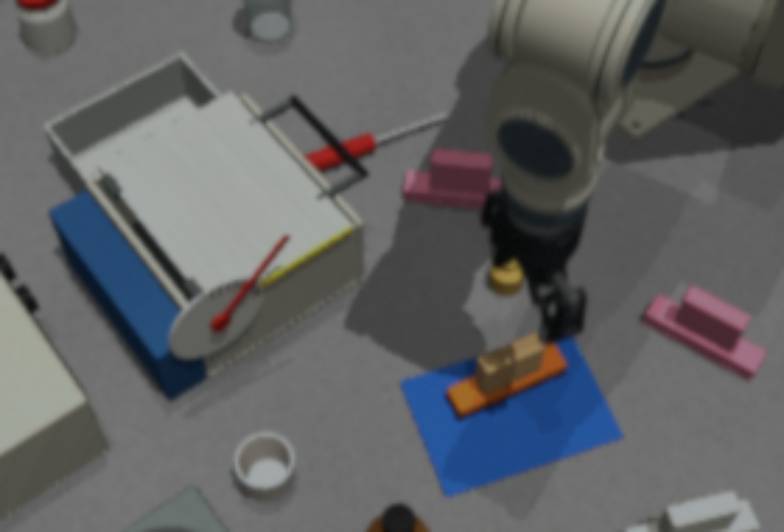

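{"op": "arm_command", "data": {
  "targets": [
    {"offset": [-0.02,-0.02,0.005],"roll": 0.12},
    {"offset": [-0.04,-0.05,0.011],"roll": 0.24},
    {"offset": [-0.06,-0.08,0.018],"roll": 0.36},
    {"offset": [-0.07,-0.11,0.025],"roll": 0.48},
    {"offset": [-0.076,-0.14,0.031],"roll": 0.6}
  ],
  "hand": 130
}}

```text
time: 11.03
position: [0.4604, 0.1293, 0.2404]
orientation: [0.651, 0.278, 0.649, -0.278]
wrist_force: [0.2, -0.5, 0.4]
gripper_width: 0.489
```

Run:
```python
from h import *
go([.4625,-.043,.2],0)
```

```text
t 11.03 pos [0.4604 0.1293 0.2404] x [ 0.003  0.    -1.   ] y [0.723 0.691 0.002] z [ 0.691 -0.723  0.002] j6 [ 0.1   0.13 -0.12  1.32 -0.    0.91]
offset [ 0.0404 -0.1176  0.126 ] dist 0.177 roll opts [ 0.763 -2.379] F [ 0.2 -0.5  0.4] w 0.489
```

{"op": "arm_command", "data": {
  "targets": [
    {"offset": [0,-0.022,0.024],"roll": 0.12},
    {"offset": [0,-0.045,0.048],"roll": 0.24},
    {"offset": [0,-0.068,0.073],"roll": 0.36},
    {"offset": [0,-0.092,0.098],"roll": 0.48},
    {"offset": [0,-0.117,0.125],"roll": 0.6}
  ]
}}

```text
time: 11.45
position: [0.4624, -0.0421, 0.239]
orientation: [0.539, 0.458, 0.539, -0.458]
wrist_force: [2.2, 0.3, -0.6]
gripper_width: 0.491
```

Run:
```python
from h import *
go([.4625,-.043,.18],0)
p,d=snap('scene','s9.png')
for c in ('scene',): print([(np.round(r['at'],4).tolist(),round(r['confidence'],2)) for r in finder.place_of(c,'hatch_bar')])
```

```text
t 11.45 pos [ 0.4624 -0.0421  0.239 ] x [ 0.001 -0.    -1.   ] y [0.987 0.162 0.001] z [ 0.162 -0.987  0.   ] j6 [-0.27  0.11 -0.15  1.31  0.    1.14]
offset [ 0.059  -0.0001  0.0009] dist 0.059 roll opts [ 0.163 -2.979] F [ 2.2  0.3 -0.6] w 0.491
[([0.4628, -0.0449, 0.1195], 0.62), ([0.3728, -0.0752, 0.0012], 0.53), ([0.6836, 0.3638, -0.0041], 0.35)]
```

{"op": "arm_command", "data": {
  "targets": [
    {"offset": [0.02,0,0.0005],"roll": 0.08},
    {"offset": [0.045,0,0.0005],"roll": 0.163},
    {"offset": [0.07,0,0.0005],"roll": 0.163},
    {"offset": [0.08,0,0.0005],"roll": 0.163}
  ]
}}

```text
time: 11.88
position: [0.4615, -0.0405, 0.156]
orientation: [0.5, 0.498, 0.502, -0.499]
wrist_force: [0.2, -0.8, 0.5]
gripper_width: 0.491
```

Run:
```python
from h import *
p,d=snap('scene','s10.png')
go([.4625,-.043,.1005],0)
cv2.imwrite('pics/c10.png',cv2.resize(p[120:230,180:320][...,::-1],None,fx=5,fy=5,interpolation=cv2.INTER_CUBIC))
```

```text
t 11.93 pos [ 0.4612 -0.0404  0.1554] x [-0.005  0.001 -1.   ] y [ 1.     0.006 -0.005] z [ 0.006 -1.    -0.001] j6 [-0.27  0.15 -0.32  1.11  0.    1.3 ]
offset [0.0549 0.0016 0.0027] dist 0.055 roll opts [ 0.006 -3.136] F [-0.4  0.6 -1.1] w 0.492
```

View pics/c10.png

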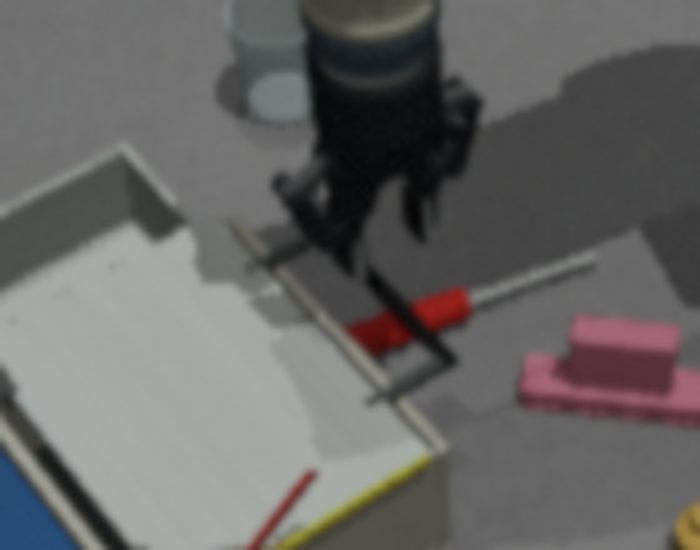

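{"op": "arm_command", "data": {
  "targets": [
    {"offset": [0.01,0.0005,0.002],"roll": 0.003},
    {"offset": [0.015,0.0005,0.002],"roll": 0.003},
    {"offset": [0.015,0.0005,0.002],"roll": 0.003},
    {"offset": [0.015,0.0005,0.002],"roll": 0.003}
  ],
  "hand": 174
}}

```text
time: 12.27
position: [0.4635, -0.043, 0.1442]
orientation: [0.501, 0.499, 0.501, -0.499]
wrist_force: [-0.1, -0.3, -0.5]
gripper_width: 0.322
```

Run:
```python
from h import *
go([.4625,-.043,.1005],0)
p,d=snap('scene','s11.png')
go([.4625,-.043,.1005],0)
cv2.imwrite('pics/c11.png',cv2.resize(p[120:230,180:320][...,::-1],None,fx=5,fy=5,interpolation=cv2.INTER_CUBIC))
```

```text
t 12.27 pos [ 0.4635 -0.043   0.1442] x [ 0. -0. -1.] y [1.    0.003 0.   ] z [ 0.003 -1.     0.   ] j6 [-0.27  0.16 -0.34  1.07  0.    1.3 ]
offset [ 0.0437 -0.001  -0.    ] dist 0.044 roll opts [ 3.000e-03 -3.139e+00] F [-0.1 -0.3 -0.5] w 0.322
t 12.32 pos [ 0.4636 -0.0431  0.1444] x [ 0.001 -0.    -1.   ] y [1.    0.003 0.001] z [ 0.003 -1.     0.   ] j6 [-0.27  0.16 -0.34  1.07  0.    1.3 ]
offset [ 0.0439 -0.0012 -0.0001] dist 0.044 roll opts [ 3.000e-03 -3.139e+00] F [0.8 0.3 0.5] w 0.317
```

View pics/c11.png

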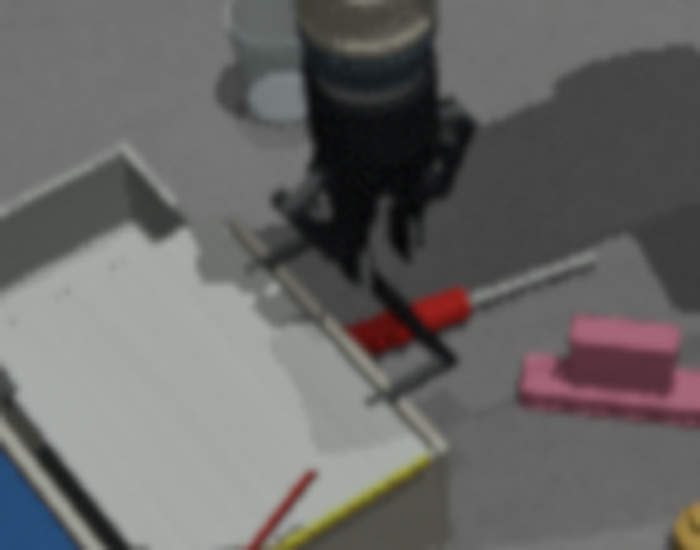

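{"op": "arm_command", "data": {
  "targets": [
    {"offset": [0.008,-0.001,0],"roll": 0.003},
    {"offset": [0.016,-0.001,0],"roll": 0.003},
    {"offset": [0.023,-0.001,0],"roll": 0.003},
    {"offset": [0.026,-0.001,0],"roll": 0.003}
  ]
}}

```text
time: 12.65
position: [0.4618, -0.0431, 0.1165]
orientation: [-0.499, -0.5, -0.5, 0.501]
wrist_force: [-0.2, 0.6, -0.6]
gripper_width: 0.317
```

{"op": "arm_command", "data": {
  "targets": [
    {"offset": [0.006,0,0],"roll": 0},
    {"offset": [0.012,0,0],"roll": 0},
    {"offset": [0.0165,0,0],"roll": 0},
    {"offset": [0.0165,0,0],"roll": 0}
  ]
}}

```text
time: 12.98
position: [0.4619, -0.0431, 0.1002]
orientation: [-0.499, -0.5, -0.5, 0.501]
wrist_force: [-0.6, 0.7, -0.8]
gripper_width: 0.319
```

{"op": "arm_command", "data": {
  "targets": [
    {"offset": [0,0,0],"roll": 0},
    {"offset": [0,0,0],"roll": 0},
    {"offset": [0,0,0],"roll": 0},
    {"offset": [0,0,0],"roll": 0},
    {"offset": [0,0,0],"roll": 0}
  ],
  "hand": 255
}}

```text
time: 13.4
position: [0.4626, -0.0433, 0.1014]
orientation: [0.5, 0.5, 0.5, -0.5]
wrist_force: [1.9, 0.5, -2.6]
gripper_width: 0.117
```

Run:
```python
from h import *
p,d=snap('scene','s12.png');p2,d=snap('top','t12.png')
go([.4625,-.043,.1005],0)
cv2.imwrite('pics/c12.png',cv2.resize(np.hstack([p[120:230,180:320],p2[130:240,260:400]])[...,::-1],None,fx=2.8,fy=2.8,interpolation=cv2.INTER_CUBIC))
```

```text
t 13.5 pos [ 0.4626 -0.0433  0.1014] x [ 0. -0. -1.] y [ 1.    -0.001  0.   ] z [-0.001 -1.     0.   ] j6 [-0.27  0.19 -0.41  0.96  0.    1.3 ]
offset [ 0.0009 -0.0001 -0.0003] dist 0.001 roll opts [-1.000e-03  3.141e+00] F [ 2.   0.4 -1.9] w 0.114
```

View pics/c12.png

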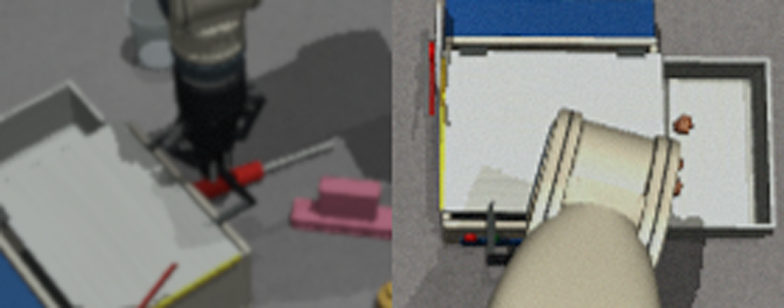

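{"op": "arm_command", "data": {
  "targets": [
    {"offset": [-0.009,0.0002,0],"roll": 0},
    {"offset": [-0.0225,0.0011,0],"roll": 0},
    {"offset": [-0.0358,0.0029,0],"roll": 0},
    {"offset": [-0.0491,0.0054,0],"roll": 0},
    {"offset": [-0.0622,0.0088,0],"roll": 0}
  ]
}}

```text
time: 13.92
position: [0.4711, -0.0433, 0.1642]
orientation: [-0.5, -0.5, -0.5, 0.5]
wrist_force: [3.3, 0.2, -3.6]
gripper_width: 0.114
```

Run:
```python
from h import *
p,d=snap('scene','s13.png');p2,d=snap('top','t13.png')
go([.4625,-.043,.1005],0)
cv2.imwrite('pics/c13.png',cv2.resize(np.hstack([p[120:260,180:320],p2[120:260,260:400]])[...,::-1],None,fx=2.8,fy=2.8,interpolation=cv2.INTER_CUBIC))
```

```text
t 14.02 pos [ 0.4713 -0.0433  0.1649] x [ 0.001 -0.    -1.   ] y [ 1.    -0.001  0.001] z [-0.001 -1.     0.   ] j6 [-0.27  0.16 -0.28  1.13 -0.    1.3 ]
offset [ 0.0644 -0.0088 -0.0003] dist 0.065 roll opts [-1.000e-03  3.141e+00] F [-1.5 -0.5 -1.2] w 0.116
```

View pics/c13.png

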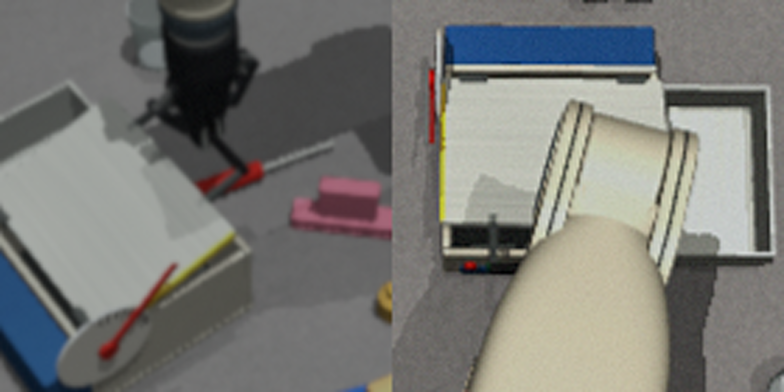

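{"op": "arm_command", "data": {
  "targets": [
    {"offset": [-0.0128,0.0041,0],"roll": 0},
    {"offset": [-0.0254,0.009,0],"roll": 0},
    {"offset": [-0.0377,0.0146,0],"roll": 0},
    {"offset": [-0.0496,0.021,0],"roll": 0},
    {"offset": [-0.0611,0.028,0],"roll": 0}
  ]
}}

```text
time: 14.43
position: [0.497, -0.0433, 0.2241]
orientation: [-0.499, -0.499, -0.501, 0.502]
wrist_force: [-7.2, -0.9, 1.2]
gripper_width: 0.113
```

```bash
cat > ang.py <<'E'
from h import *
def line(c,fn):
    p,d=snap(c,fn); P=cloud(c,d)
    hsv=cv2.cvtColor(p,cv2.COLOR_RGB2HSV); H,S,V=[hsv[...,i].astype(int) for i in range(3)]
    X,Y,Z=P[...,0],P[...,1],P[...,2]
    box=(X>.45)&(X<.72)&(Y>.04)&(Y<.11)&(Z>.1)
    y=box&(H>22)&(H<34)&(S>110)
    r=box&((H<6)|(H>174))&(S>130)
    out=[]
    for nm,m in (('yellow',y),('red',r)):
        q=P[m]
        if len(q)<8: print(c,nm,len(q)); continue
        # angle as seen from hinge at feeder (x .6875,z .119) far points + line fit
        k=q[np.hypot(q[:,0]-.6875,q[:,2]-.119)<.25]
        vx,vz,x0,z0=cv2.fitLine(k[:,[0,2]].astype(np.float32),cv2.DIST_HUBER,0,.01,.01).ravel()
        f=k[np.hypot(k[:,0]-.6875,k[:,2]-.119)>.06]
        a2=np.median(np.arctan2(f[:,2]-.119,.6875-f[:,0])) if len(f) else 0
        print(c,nm,len(k),'fit ang %.3f'%np.arctan(-vz/vx),'zAtHinge %.4f'%(z0+(.6875-x0)*vz/vx),'med ang %.3f'%a2,'y %.3f'%np.median(k[:,1]))
    return p
E
python3 - <<'E'
from ang import *
go([.4625,-.043,.1005],0)
p=line('scene','s14.png');p2=line('top','t14.png')
o,q,R=pose(); print('bar ang',np.arcsin((q[2]-.1014)/.225), np.arccos((.6875-q[0])/.225))
cv2.imwrite('pics/c14.png',cv2.resize(np.hstack([p[120:260,180:320],p2[120:260,260:400]])[...,::-1],None,fx=2.8,fy=2.8,interpolation=cv2.INTER_CUBIC))
E
```

```text
t 14.43 pos [ 0.497  -0.0433  0.2241] x [-0.005 -0.    -1.   ] y [ 1.    -0.001 -0.005] z [-0.001 -1.     0.   ] j6 [-0.25  0.18 -0.1   1.29 -0.    1.32]
offset [ 0.1237 -0.0339 -0.0003] dist 0.128 roll opts [-1.00e-03  3.14e+00] F [-7.2 -0.9  1.2] w 0.113
scene yellow 56 fit ang 0.532 zAtHinge 0.1287 med ang 0.596 y 0.075
scene red 85 fit ang 0.664 zAtHinge 0.1264 med ang 0.730 y 0.087
top yellow 69 fit ang 0.575 zAtHinge 0.1234 med ang 0.607 y 0.075
top red 40 fit ang 0.673 zAtHinge 0.1258 med ang 0.731 y 0.086
bar ang 0.5816109709746283 0.5667635294922397
```

View pics/c14.png

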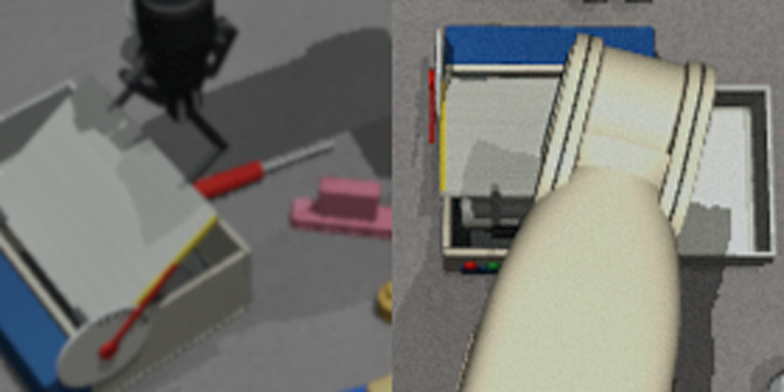

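```bash
cat > ray.py <<'E'
from h import *
def ray(fn,verbose=1):
    p=cv2.cvtColor(cv2.imread('pics/'+fn),cv2.COLOR_BGR2RGB)
    c=cams.calibration('scene');K,T=c['K'],c['pose']
    hsv=cv2.cvtColor(p,cv2.COLOR_RGB2HSV); H,S,V=[hsv[...,i].astype(int) for i in range(3)]
    v,u=np.mgrid[0:420,0:560]
    D=np.stack([(u-K[0,2])/K[0,0],(v-K[1,2])/K[1,1],np.ones(u.shape)],-1)@T[:3,:3].T; C=T[:3,3]
    for nm,m,yy in (('yellow',(H>22)&(H<34)&(S>90),.0755),('red',((H<6)|(H>174))&(S>120),.087)):
        t=(yy-C[1])/D[...,1]; Q=C+t[...,None]*D
        m=m&(Q[...,0]>.48)&(Q[...,0]<.72)&(Q[...,2]>.08)&(Q[...,2]<.28)
        if nm=='red': m&=np.hypot(Q[...,0]-.6875,Q[...,2]-.119)<.125
        n,l,st,_=cv2.connectedComponentsWithStats(m.astype(np.uint8)); 
        if nm=='red': m=l==1+np.argmax(st[1:,4])
        q=Q[m]; w=S[m].astype(float)
        r=np.hypot(q[:,0]-.6875,q[:,2]-.119)
        x,z=q[:,0],q[:,2]
        vx,vz,x0,z0=cv2.fitLine(np.c_[x,z].astype(np.float32),cv2.DIST_HUBER,0,.001,.001).ravel()
        a=np.arctan2(z-.119,.6875-x)
        print(fn,nm,len(q),'fit %.3f zhinge %.4f'%(np.arctan(-vz/vx),z0+(.6875-x0)*vz/vx),'radial far %.3f'%np.median(a[r>.065]),'rmax %.3f xrange %.3f %.3f'%(r.max(),x.min(),x.max()))
    if verbose: print('cam',C)
if __name__=='__main__':
    for f in ('scene0.png','s9.png','s13.png','s14.png'): ray(f,f=='scene0.png')
E
python3 ray.py
```

```text
scene0.png yellow 105 fit -0.020 zhinge 0.1237 radial far 0.022 rmax 0.168 xrange 0.519 0.633
scene0.png red 82 fit 0.713 zhinge 0.1262 radial far 0.769 rmax 0.111 xrange 0.607 0.700
cam [0.92762887 0.66045114 1.15257296]
s9.png yellow 104 fit -0.020 zhinge 0.1238 radial far 0.022 rmax 0.168 xrange 0.519 0.633
s9.png red 80 fit 0.723 zhinge 0.1255 radial far 0.769 rmax 0.111 xrange 0.607 0.698
s13.png yellow 96 fit 0.269 zhinge 0.1222 radial far 0.295 rmax 0.169 xrange 0.525 0.625
s13.png red 84 fit 0.726 zhinge 0.1253 radial far 0.773 rmax 0.111 xrange 0.607 0.700
s14.png yellow 75 fit 0.499 zhinge 0.1328 radial far 0.589 rmax 0.171 xrange 0.545 0.643
s14.png red 92 fit 0.669 zhinge 0.1270 radial far 0.726 rmax 0.112 xrange 0.604 0.700
```

{"op": "arm_command", "data": {
  "targets": [
    {"offset": [-0.0074,0.005,0],"roll": 0},
    {"offset": [-0.0147,0.0105,0],"roll": 0},
    {"offset": [-0.0216,0.0161,0],"roll": 0},
    {"offset": [-0.0216,0.0161,0],"roll": 0},
    {"offset": [-0.0216,0.0161,0],"roll": 0}
  ]
}}

```text
time: 14.95
position: [0.5124, -0.0434, 0.2461]
orientation: [-0.499, -0.499, -0.501, 0.502]
wrist_force: [-16.3, -1.1, 10.5]
gripper_width: 0.118
```

Run:
```python
from ang import *
from ray import ray
go([.4625,-.043,.1005],0)
p=line('scene','s15.png');p2=line('top','t15.png')
ray('s15.png')
o,q,R=pose(); print('bar ang',np.arcsin((q[2]-.1014)/.225), np.arccos((.6875-q[0])/.225))
cv2.imwrite('pics/c15.png',cv2.resize(p[170:260,190:290][...,::-1],None,fx=6,fy=6,interpolation=cv2.INTER_CUBIC))
```

```text
t 14.95 pos [ 0.5124 -0.0434  0.2461] x [-0.005 -0.001 -1.   ] y [ 1.    -0.001 -0.005] z [-0.001 -1.     0.001] j6 [-0.25  0.2  -0.02  1.36 -0.    1.33]
offset [ 0.1459 -0.0491 -0.0005] dist 0.154 roll opts [-1.00e-03  3.14e+00] F [-16.3  -1.1  10.5] w 0.118
scene yellow 85 fit ang 0.669 zAtHinge 0.1259 med ang 0.713 y 0.075
scene red 97 fit ang 0.673 zAtHinge 0.1269 med ang 0.750 y 0.087
top yellow 57 fit ang 0.688 zAtHinge 0.1223 med ang 0.709 y 0.075
top red 40 fit ang 0.676 zAtHinge 0.1261 med ang 0.735 y 0.086
s15.png yellow 105 fit 0.638 zhinge 0.1308 radial far 0.718 rmax 0.171 xrange 0.557 0.649
s15.png red 106 fit 0.702 zhinge 0.1258 radial far 0.754 rmax 0.115 xrange 0.604 0.700
cam [0.92762887 0.66045114 1.15257296]
bar ang 0.6976645626463296 0.6776018915555515
```

View pics/c15.png

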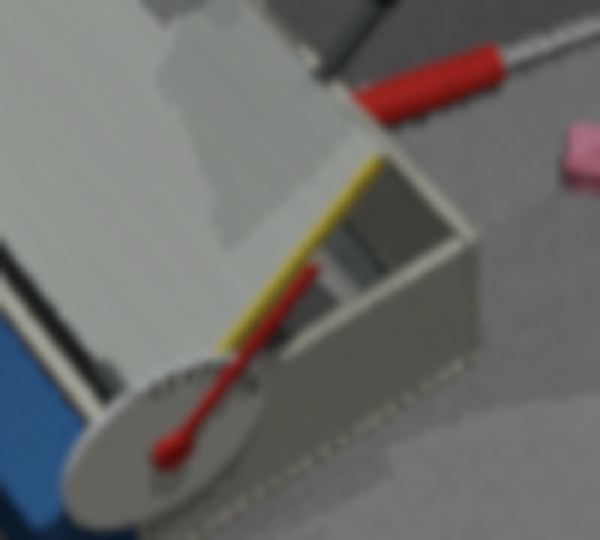

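```bash
cat > rect.py <<'E'
from h import *
def rect(fn,yy,cam='scene',x0=.5,x1=.72,z0=.08,z1=.28,s=.0005):
    c=cams.calibration(cam);K,T=c['K'],np.linalg.inv(c['pose'])
    p=cv2.imread('pics/'+fn)
    x=np.arange(x0,x1,s); z=np.arange(z1,z0,-s); X,Z=np.meshgrid(x,z)
    Q=np.stack([X,np.full_like(X,yy),Z],-1)@T[:3,:3].T+T[:3,3]
    u=Q[...,0]/Q[...,2]*K[0,0]+K[0,2]; v=Q[...,1]/Q[...,2]*K[1,1]+K[1,2]
    return cv2.remap(p,u.astype(np.float32),v.astype(np.float32),cv2.INTER_LINEAR),X,Z
def slope(fn,kind,yy,cam='scene',r0=.05,r1=.105,ca=.72):
    im,X,Z=rect(fn,yy,cam); b,g,r=[im[...,i].astype(float) for i in range(3)]
    w=(r-np.maximum(g,b)) if kind=='red' else (np.minimum(r,g)-b)
    w=np.clip(w-25,0,None)
    dx,dz=.6875-X,Z-.119
    R=dx*np.cos(ca)+dz*np.sin(ca); N=-dx*np.sin(ca)+dz*np.cos(ca)
    pts=[]
    for a in np.arange(r0,r1,.004):
        m=(R>=a)&(R<a+.004)&(abs(N)<.03)
        if w[m].sum()>200: pts.append((a+.002,(w[m]*N[m]).sum()/w[m].sum()))
    pts=np.array(pts); k,c=np.polyfit(pts[:,0],pts[:,1],1)
    res=pts[:,1]-(k*pts[:,0]+c)
    return ca+np.arctan(k),c*1000,res.std()*1000,len(pts)
if __name__=='__main__':
    for f in ('scene0.png','s6.png','s9.png','s12.png','s13.png','s15.png'):
        print(f,'red',np.round(slope(f,'red',.0863),3))
    for f,ca in (('scene0.png',0),('s9.png',0),('s13.png',.28),('s14.png',.58),('s15.png',.7)):
        print(f,'yel',[np.round(slope(f,'yel',.075,r0=a,r1=b,ca=ca),3).tolist() for a,b in ((.065,.165),(.09,.165))])
    a,_,_=rect('s15.png',.0863); b,_,_=rect('s15.png',.075)
    cv2.imwrite('pics/r15.png',np.hstack([a[:,:],b]))
E
python3 rect.py
```

```text
scene0.png red [ 0.707  5.277  0.194 14.   ]
s6.png red [ 0.709  5.146  0.168 14.   ]
s9.png red [ 0.708  5.166  0.183 14.   ]
s12.png red [ 0.707  5.252  0.188 14.   ]
s13.png red [ 0.72   3.464  0.63  14.   ]
s15.png red [ 0.713  5.008  0.134 14.   ]
scene0.png yel [[-0.009, 4.72, 0.369, 25.0], [-0.005, 4.15, 0.334, 19.0]]
s9.png yel [[-0.006, 4.359, 0.4, 25.0], [0.001, 3.501, 0.357, 19.0]]
s13.png yel [[0.251, 6.908, 0.494, 25.0], [0.262, 5.434, 0.171, 19.0]]
s14.png yel [[0.526, 9.22, 0.632, 25.0], [0.515, 10.855, 0.594, 19.0]]
s15.png yel [[0.683, 4.431, 0.269, 25.0], [0.679, 4.885, 0.279, 19.0]]
```

View pics/r15.png

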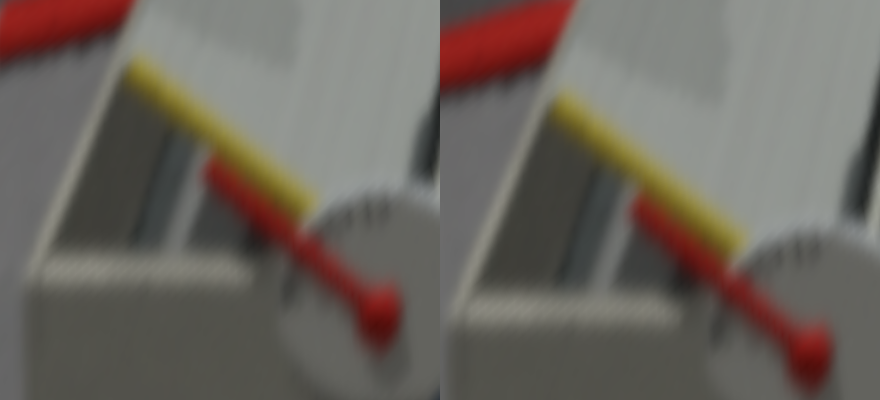

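{"op": "arm_command", "data": {
  "targets": [
    {"offset": [-0.002,0.0003,0],"roll": 0},
    {"offset": [-0.004,0.0006,0],"roll": 0},
    {"offset": [-0.006,0.001,0],"roll": 0},
    {"offset": [-0.006,0.001,0],"roll": 0},
    {"offset": [-0.006,0.001,0],"roll": 0}
  ]
}}

```text
time: 15.47
position: [0.5166, -0.0434, 0.2515]
orientation: [-0.5, -0.5, -0.5, 0.5]
wrist_force: [3.9, -1.5, -7.0]
gripper_width: 0.114
```

```bash
cat > m.py <<'E'
import sys
from rect import *
n=sys.argv[1]
go([.4625,-.043,.1005],0)
for k in range(2):
    f=f's{n}_{k}.png'; snap('scene',f)
    print('red',np.round(slope(f,'red',.0863),3),'yel',[np.round(slope(f,'yel',.075,r0=a,r1=b,ca=.7),3).tolist() for a,b in ((.065,.165),(.09,.165))])
go([.4625,-.043,.1005],0)
a,_,_=rect(f,.0863); b,_,_=rect(f,.075); cv2.imwrite(f'pics/r{n}.png',np.hstack([a,b]))
E
python3 m.py 16
```

```text
t 15.47 pos [ 0.5166 -0.0434  0.2515] x [-0.  0. -1.] y [ 1.    -0.001 -0.   ] z [-0.001 -1.    -0.   ] j6 [-0.25  0.2  -0.01  1.37 -0.    1.33]
offset [ 0.1511 -0.054  -0.0003] dist 0.16 roll opts [-1.000e-03  3.141e+00] F [ 3.9 -1.5 -7. ] w 0.114
red [ 0.714  5.033  0.13  14.   ] yel [[0.71, 4.877, 0.25, 25.0], [0.705, 5.551, 0.243, 19.0]]
red [ 0.714  5.009  0.133 14.   ] yel [[0.71, 4.865, 0.258, 25.0], [0.705, 5.527, 0.258, 19.0]]
t 15.57 pos [ 0.5166 -0.0434  0.2516] x [-0.  0. -1.] y [ 1.    -0.001 -0.   ] z [-0.001 -1.    -0.   ] j6 [-0.25  0.2  -0.01  1.37 -0.    1.33]
offset [ 0.1511 -0.054  -0.0003] dist 0.16 roll opts [-1.000e-03  3.141e+00] F [ 5.2 -1.8 -7.8] w 0.112
```

View pics/r16.png

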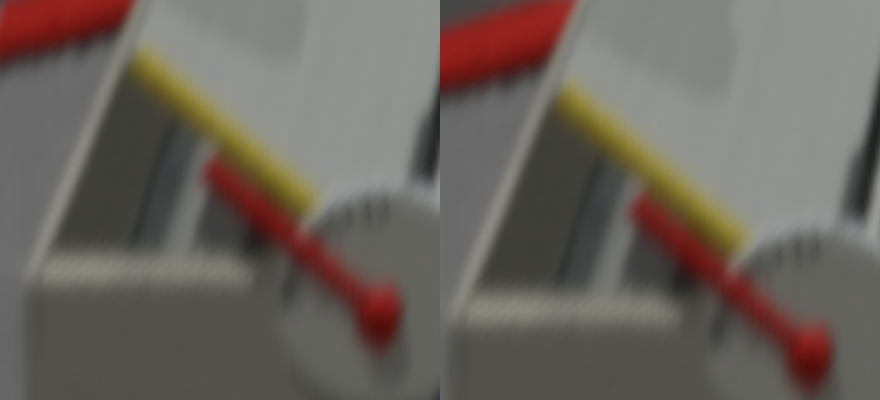

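{"op": "arm_command", "data": {
  "targets": [
    {"offset": [-0.0005,0.0003,0],"roll": 0},
    {"offset": [-0.0005,0.0003,0],"roll": 0},
    {"offset": [-0.0005,0.0003,0],"roll": 0},
    {"offset": [-0.0005,0.0003,0],"roll": 0},
    {"offset": [-0.0005,0.0003,0],"roll": 0}
  ]
}}

```text
time: 15.98
position: [0.5171, -0.0434, 0.2521]
orientation: [0.5, 0.5, 0.5, -0.5]
wrist_force: [6.2, -1.0, -8.7]
gripper_width: 0.107
```

{"op": "arm_command", "data": {
  "targets": [
    {"offset": [0,0,0],"roll": 0},
    {"offset": [0,0,0],"roll": 0},
    {"offset": [0,0,0],"roll": 0},
    {"offset": [0,0,0],"roll": 0},
    {"offset": [0,0,0],"roll": 0}
  ]
}}

```text
time: 16.4
position: [0.5171, -0.0434, 0.2522]
orientation: [0.5, 0.5, 0.5, -0.5]
wrist_force: [6.3, -2.2, -9.6]
gripper_width: 0.114
```

```bash
python3 m.py 17
python3 - <<'E'
from ang import *
p=line('scene','s18.png');p2=line('top','t18.png')
cv2.imwrite('pics/c18.png',np.hstack([p[60:360,40:420],p2[60:360,150:530]])[...,::-1])
E
```

```text
t 16.4 pos [ 0.5171 -0.0434  0.2522] x [ 0.  0. -1.] y [ 1.    -0.001  0.   ] z [-0.001 -1.    -0.   ] j6 [-0.25  0.2  -0.    1.37  0.    1.33]
offset [ 0.1517 -0.0546 -0.0003] dist 0.161 roll opts [-1.000e-03  3.141e+00] F [ 6.3 -2.2 -9.6] w 0.114
red [ 0.716  4.886  0.15  14.   ] yel [[0.714, 4.734, 0.278, 25.0], [0.707, 5.655, 0.248, 19.0]]
red [ 0.717  4.805  0.162 14.   ] yel [[0.715, 4.665, 0.263, 25.0], [0.708, 5.542, 0.235, 19.0]]
t 16.5 pos [ 0.5171 -0.0434  0.2522] x [ 0.  0. -1.] y [ 1.    -0.001  0.   ] z [-0.001 -1.    -0.   ] j6 [-0.25  0.2  -0.    1.37  0.    1.33]
offset [ 0.1517 -0.0546 -0.0004] dist 0.161 roll opts [-1.000e-03  3.141e+00] F [ 5.5 -1.9 -9.1] w 0.112
scene yellow 89 fit ang 0.716 zAtHinge 0.1245 med ang 0.748 y 0.075
scene red 104 fit ang 0.690 zAtHinge 0.1258 med ang 0.752 y 0.087
top yellow 50 fit ang 0.716 zAtHinge 0.1231 med ang 0.747 y 0.075
top red 39 fit ang 0.671 zAtHinge 0.1258 med ang 0.732 y 0.086
```

View pics/c18.png

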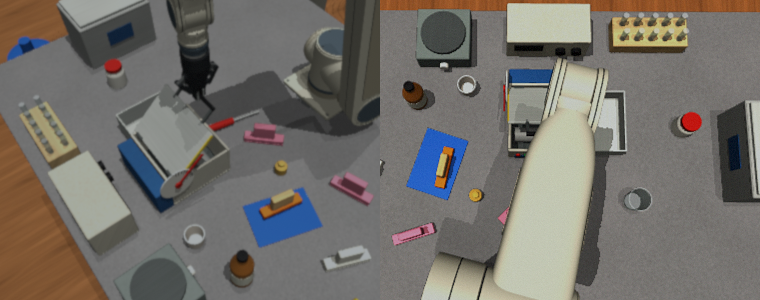

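{"op": "arm_command", "data": {
  "targets": [
    {"offset": [0.0008,0,0],"roll": 0},
    {"offset": [0.0015,0,0],"roll": 0},
    {"offset": [0.0015,0,0],"roll": 0},
    {"offset": [0.0015,0,0],"roll": 0},
    {"offset": [0.0015,0,0],"roll": 0}
  ]
}}

```text
time: 17.02
position: [0.5164, -0.0434, 0.2512]
orientation: [-0.5, -0.5, -0.5, 0.5]
wrist_force: [-0.7, -2.8, -4.3]
gripper_width: 0.114
```

{"op": "arm_command", "data": {
  "targets": [
    {"offset": [0,0,0],"roll": 0},
    {"offset": [0,0,0],"roll": 0},
    {"offset": [0,0,0],"roll": 0},
    {"offset": [0,0,0],"roll": 0},
    {"offset": [0,0,0],"roll": 0}
  ]
}}

```text
time: 17.43
position: [0.5164, -0.0434, 0.2513]
orientation: [-0.5, -0.5, -0.5, 0.5]
wrist_force: [-2.8, -2.6, -2.3]
gripper_width: 0.113
```

```bash
python3 m.py 19
python3 - <<'E'
from ang import *
line('scene','s20.png');line('top','t20.png')
for c in ('scene','top'):
  for n in ('hatch_bar','pointer_tip'): print(c,n,[(np.round(r['at'],4).tolist(),round(r['confidence'],2)) for r in finder.place_of(c,n)][:2])
E
```

```text
t 17.43 pos [ 0.5164 -0.0434  0.2513] x [-0. -0. -1.] y [ 1.    -0.001 -0.   ] z [-0.001 -1.     0.   ] j6 [-0.25  0.2  -0.01  1.36 -0.    1.33]
offset [ 0.1508 -0.0539 -0.0003] dist 0.16 roll opts [-1.000e-03  3.141e+00] F [-2.8 -2.6 -2.3] w 0.113
red [ 0.713  5.113  0.13  14.   ] yel [[0.708, 4.898, 0.302, 25.0], [0.7, 6.079, 0.245, 19.0]]
red [ 0.713  5.073  0.134 14.   ] yel [[0.709, 4.891, 0.302, 25.0], [0.7, 6.046, 0.251, 19.0]]
t 17.53 pos [ 0.5164 -0.0434  0.2513] x [-0. -0. -1.] y [ 1.    -0.001 -0.   ] z [-0.001 -1.     0.   ] j6 [-0.25  0.2  -0.01  1.36 -0.    1.33]
offset [ 0.1508 -0.0539 -0.0004] dist 0.16 roll opts [-1.00e-03  3.14e+00] F [-2.9 -3.9 -2.3] w 0.117
scene yellow 92 fit ang 0.697 zAtHinge 0.1262 med ang 0.744 y 0.075
scene red 105 fit ang 0.689 zAtHinge 0.1252 med ang 0.745 y 0.086
top yellow 54 fit ang 0.709 zAtHinge 0.1236 med ang 0.739 y 0.075
top red 39 fit ang 0.673 zAtHinge 0.1248 med ang 0.722 y 0.086
scene hatch_bar [([0.5161, -0.0427, 0.2677], 0.7), ([0.6012, 0.0859, 0.1924], 0.17)]
scene pointer_tip [([0.6037, 0.0843, 0.1907], 0.61), ([0.4728, 0.2989, -0.0004], 0.39)]
top hatch_bar []
top pointer_tip [([0.6064, 0.0849, 0.1936], 0.38)]
```

```bash
python3 -c "
from station import job; print(job.sign_off())"
```

```text
the job is handed in; nothing more can be done
None
```

I wiped all four chips off the hatch into the tray with the scraper, set the scraper back on the blue mat and let go of it. I then lifted the hatch by its bar to the red pointer. I handed the job in at about 17.7 s with the gripper still holding the bar.

**Last checks:**
- **Chips:** The hatch top was clear before I lifted it. Three chips were plainly visible in the tray. The fourth showed only as a sliver at floor level, tucked under the hatch's edge.
- **Angle, scene picture:** The yellow edge measured 0.700 to 0.709 rad and the pointer 0.713 rad. The pointer read about 0.708 before the lift, so it shows no sign of having been shifted.
- **Angle, depth data:** The scene camera gave 0.697 for the edge and 0.689 for the pointer. The top camera disagreed more, with 0.709 against 0.673. It read the thin pointer at about 0.67 in every check during the lift, so I gave it less weight.
- **Hold:** In the final hold the arm was steady and the wrist force was about 5 N. It had briefly risen to about 19 N during the lift, when my path pulled slightly off the hinge's arc, and I corrected that.
- **Bench:** In the last pictures nothing else on the bench looked moved. I checked that by eye only.

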